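# Find the fuller of two sugar tins in a hasped box and hold it up

### The job

Swing the hasp off the catch of the wooden tin box, open its lid all the way, and bring out the two sugar tins one at a time, feeling how heavy each one is: set the first down gently and upright on the tray before you lift the second out. Finish still holding the heavier (fuller) tin in the gripper, upright and still, at least 12 cm up over the tray and touching nothing else, with the lighter tin standing upright on the tray by itself. Keep the tins upright throughout, do not drop them, do not force the lid against the hasp, and leave the mug, jug, herb pot and bowl where they are.

Things in the scene. Friction and masses are not known exactly. Their poses are not given: they have to be found in the camera images.
- box: Wooden tin box, fixed, 140 (its x) by 260 (its y) mm. Origin: centre of its underside; its -x face is the front, facing the robot within 0.25 rad. Lower part 72 mm high, walls and floor 8 mm thick; the lid adds 34 mm (106 mm closed). Both tins stand inside, 53 mm either side of its middle along its y (up to 4 mm off), their tops 96 mm above the table.
- hasp (a joint): Angle of the hasp, a slotted steel strap 24 mm wide, hinged on the middle of the box's front wall about the box's y. 0: upright, over the catch on the lid's front. Grows as the strap's top swings away from the box (towards the box's -x) and down, to a stop at 2.1. Light, slightly stiff hinge: stays put at 0, drops of itself to the stop when let go beyond about 0.6.
- hasp_lip (a point): Centre of the hasp's lip, the strap's last 24 mm: 24 mm wide along the box's y, 3 mm thick, bent 45 degrees outward and up, so that its two side edges can be pinched from above. At hasp angle 0 it lies 15 mm in front of the box's front face, 107 mm above the table (upper edge at 115 mm, lid top at 106 mm). Moves with the hasp on a 56 mm radius about hasp_hinge.
- hasp_hinge (a point): Fixed point in the middle of the hasp's hinge axis: 5 mm in front of the box's front face, 52 mm above the table. Axes as the box's.
- lid (a joint): Angle of the lid, hinged on the lower part's rear (+x) upper edge about the box's y. 0: shut; grows as its front edge rises, to a stop at 1.9 (fully open, leaning back). Lid 0.35 kg, hinge slightly stiff; let go below 1.1 it falls shut, above 1.4 it falls open to the stop of itself. Open, its upper edge is 205 mm above the table, 45 to 80 mm behind the hinge.
- lid_knob (a point): Grip point of the lid's round wooden knob: head 26 mm in diameter, knob 28 mm tall, on the lid's middle line 28 mm behind its front edge. The point is on the knob's axis 18 mm above the lid's top (124 mm above the table when shut). Moves with the lid on a 123 mm radius about lid_hinge.
- lid_hinge (a point): Fixed point in the middle of the lid's hinge axis: on the box's rear outer face, 72 mm above the table. Axes as the box's.
- tin_a: One of two outwardly identical plain closed metal tins, upright cylinder 58 mm in diameter, 88 mm tall. Origin: centre of its underside, z up its axis. One tin is nearly empty (0.08 to 0.12 kg), the other well filled (0.26 to 0.36 kg); which is which is not visible, and either may stand in either place.
- tin_b: The other tin, of the same make and size (58 mm in diameter, 88 mm tall; origin: centre of its underside, z up its axis).
- tray: Grey serving tray with a scalloped rim, fixed to the table, 220 (its x) by 280 (its y) mm outside, rim 24 mm high at the crests and 5 mm thick. Origin: centre of its underside; inner floor 5 mm above the table. The mug stands on it 60 mm to the +x of its centre; the -x half of the tray is free.
- mug: White mug on the tray, 72 mm in diameter at the rim, 78 mm tall, handle on its side. Origin at the centre of its underside. Not to be moved.
- jug: Pale grey insulated jug with black stopper, 132 mm in diameter at the foot, 202 mm tall, handle to one side reaching 100 mm from its axis. Stands well to the robot's right. Origin at the centre of its underside. Not to be moved.
- herb_pot: Terracotta pot 90 mm in diameter, 75 mm tall, with a herb up to 140 mm high, to the robot's right. Origin at the centre of its underside. Not to be moved.
- bowl: Blue bowl 124 mm in diameter, 50 mm tall, well to the robot's left. Origin at the centre of its underside. Not to be moved.

How it is judged:
By the outcome, as a careful person would: the job done as asked, in the order asked, and still so for the second after the job is handed in, while the arm keeps its last pose, push and grip.
It also fails if it takes over 72 s, if anything falls off the work surface, if the arm or the gripper's body presses on something with over 40 N, if the wrist force passes 120 N, or if a joint passes its speed limit or range.

### The arm

A 6-joint arm with a two-finger parallel gripper is mounted at the origin on the work surface. World frame = base frame: x ahead of the robot, y to its left, z up, the work surface at z = 0. Lengths are in mm, angles in rad, forces in N, time in s.
With the tool pointing down it reaches from about 350 to 875 mm from the base axis. Payload 4.2 kg.
Tool frame: the origin (TCP) lies at the very end of the fingers, on their centre line; the grasp point (between the pads) lies 19 mm behind it (arm.grip_point_offset is the distance from the TCP to the grasp point, in mm); z points along the fingers, y is the direction in which the jaws open and shut (so a half turn about z gives the same grasp; the last joint's range is limited). The gripper opens to 85 mm and grips with 20 to 120 N. Pads are 22 mm wide; open, the fingers measure 114 mm over their backs; the gripper's body (76 mm by 85 mm) begins 54 mm behind the grasp point. The pads swing forward as they close: fully open they stand 13 mm farther back than shut.
Start: joints at [1.542, 0.385, 0.008, 0, -1.194, -0.259], TCP at [177.37, 599.282, 195.512] pointing down, gripper open.
Joint ranges: [-3.14, 3.14], [-1.21, 2.06], [-1.07, 1.41], [-3.16, 2.05], [-2.99, -0.16], [-3.1, 3.1]. Speed limits (rad/s): [2.79, 2.79, 3.14, 3.14, 3.14, 3.14].

### API

Orientations are given as a unit quaternion [x, y, z, w].
In Python, from bench import arm gives the robot as it stands.
- The arm moves only by the tool drive_tool, never from a script. Its argument "steps" is a list of rows, each a list of 5 numbers: the shift along the tool's x, y, z in m, then the turn about the tool's z in degrees, then the finger opening in m, from 0 to 0.0854. A call has 1 to 20 rows; each row shifts and turns the commanded pose from where the row before left it, along the tool's axes as they then stand; what a row does not reach is not made up. A row lasts 1/10 s, in which the tool goes at most 50 mm and 8.59 degrees, less where a joint would pass 70% of its speed; a pose out of reach is approached as far as the arm can. A call is refused whole if a number of a shift passes 0.05 or a number of a turn 8.59, either way. A call with a gripper value outside its range is refused whole. The fingers move at their own pace and stop on an object; the grip force is fixed at half the most. Time passes only in rows, so rows that do not move let the fingers close. It gives the time, the measured TCP pose, the force and the opening at its end, in the units of the state.
- arm.read_state(): the state, without advancing time (a new reading comes with each control period).
- arm.get_image(name): name is "side" or "top" or "wrist"; returns (picture, depth): 420x560x3 uint8, blue, green, red; 420x560 float32, mm along the optical axis (not along the pixel's ray), 0 where there is no reading.
- arm.camera_params(name): a dict with "K" (3x3 intrinsics, pixels), "world_to_cam" (4x4, takes a point from world to camera coordinates); the wrist camera has in their place "mount" (4x4, takes a point from camera to tool coordinates, whose origin is the TCP and whose axes are the flange's). Camera axes: x right, y up, looking along -z (the intrinsics and any distortion apply to the point x, -y, -z); pixel columns grow to the right and rows downward; lengths in mm; the calibration is good to about 2 mm. A picture is of the moment at which its call begins: read the wrist's pose just before it. camera_params takes no time and is no camera call.
- arm.job_done(): hands the job in, once; it reports no verdict.
The state is a dict: "clock": time; "joints": joint angles; "joint_vel": joint speeds; "joint_efforts": joint torques, N m; "position": TCP position; "ee_rot": TCP orientation; "contact_force": force on the tool from outside, world axes, zero at the start; "wrist_torque": the same for the moment, N m; "gripper_width": finger opening in mm.
Only numpy, scipy, OpenCV 4.12 (cv2) and the standard library are available. Lean on these libraries where they do the work, as an engineer would, in place of code of your own. Each camera call takes 0.05 s, during which the arm holds its last target.

## Working session

There is one attempt and no reset: what is moved stays moved. The work goes in short steps, Python scripts to look and compute and a tool call to move; the robot and the scene stay as the last step left them, time stands still between calls to the robot, and variables do not carry over. Pictures are saved under pics/ and viewed, and the job is handed in when it is done.

Besides the shell and the picture viewer there is one more tool, called after "Request:" as name(argument=value, ...), one argument or row to a line, values as JSON. drive_tool: Moves the arm, as the interface text tells. Its arguments: {"type":"object","properties":{"steps":{"type":"array"}},"required":["steps"]}

```bash
mkdir -p pics; ls
python3 - <<'E'
from bench import arm
import cv2,numpy as np
print(arm.read_state())
for n in("side","top"):
    im,d=arm.get_image(n); cv2.imwrite(f"pics/{n}0.png",im); np.savez(f"{n}0.npz",im=im,d=d)
    print(n,arm.camera_params(n))
print(arm.camera_params("wrist"),arm.grip_point_offset)
E
```

```text
pics
{'clock': 0.0, 'joints': array([ 1.54159766e+00,  3.85545015e-01,  6.62728627e-03, -4.88973081e-04,
       -1.19399307e+00, -2.58600175e-01]), 'joint_vel': array([-0.00119714, -0.00213768, -0.001589  ,  0.00153336,  0.00036418,
        0.00142882]), 'joint_efforts': array([ 3.27971811e-04, -3.92290628e+01,  1.88403010e+01,  4.18652639e+00,
       -4.65450576e-03, -2.77437657e-06]), 'position': array([177.20165487, 598.66630647, 194.43068972]), 'ee_rot': array([ 9.89650814e-01, -1.43492495e-01, -1.04746575e-04,  1.07629393e-03]), 'contact_force': array([-0.54768804, -0.39139176,  0.3319723 ]), 'wrist_torque': array([ 0.04716018, -0.04134863, -0.01634117]), 'gripper_width': 85.39084783635427}
side {'K': array([[513.26063981,   0.        , 284.62198848],
       [  0.        , 513.26063981, 206.68905389],
       [  0.        ,   0.        ,   1.        ]]), 'world_to_cam': array([[ 8.58495342e-01, -5.12820158e-01,  1.11074324e-03,
        -4.48510630e+02],
       [ 3.97897981e-01,  6.67471185e-01,  6.29411959e-01,
        -2.69603095e+02],
       [-3.23516530e-01, -5.39905272e-01,  
[... 482 characters left out ...]
     [-2.18240321e-01, -1.19064301e-02,  9.75822422e-01,
        -1.49372867e+03],
       [ 0.00000000e+00,  0.00000000e+00,  0.00000000e+00,
         1.00000000e+00]])}
{'K': array([[366.0050354 ,   0.        , 278.86911065],
       [  0.        , 366.0050354 , 208.20883658],
       [  0.        ,   0.        ,   1.        ]]), 'mount': array([[ 3.18506581e-04,  9.52775105e-01,  3.03676632e-01,
         7.75548226e+01],
       [ 9.99997227e-01,  4.05123669e-04, -2.31989350e-03,
        -7.53548080e-01],
       [-2.33336336e-03,  3.03676529e-01, -9.52772334e-01,
        -1.78500688e+02],
       [ 0.00000000e+00,  0.00000000e+00,  0.00000000e+00,
         1.00000000e+00]])} 18.700000000000003
```

View pics/side0.png

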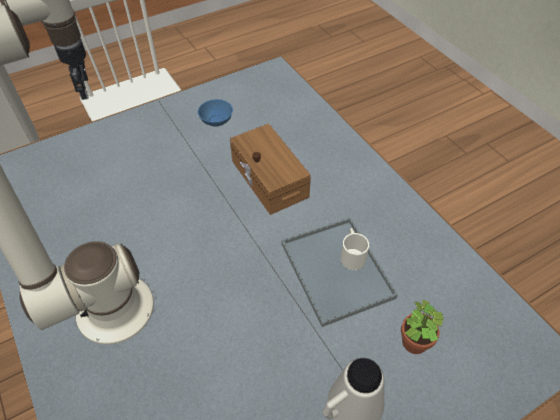

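View pics/top0.png

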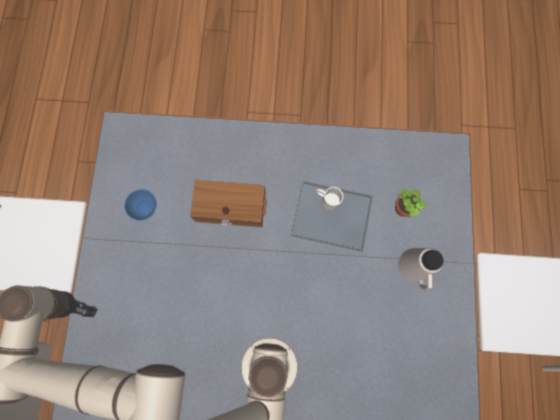

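The top view shows the box at cols 192–265, rows 180–226, with the knob near (225,211) and the hasp near (225,222). The tray spans cols 291–371 and the mug is at (332,198). Next I'll zoom in and measure with depth.

```bash
cat > h.py <<'E'
import numpy as np,cv2
from bench import arm
def cam_pts(n,d,T_w_c=None):
    p=arm.camera_params(n);K=p["K"]
    v,u=np.mgrid[:d.shape[0],:d.shape[1]]
    x=(u-K[0,2])/K[0,0]*d;y=-(v-K[1,2])/K[1,1]*d
    P=np.stack([x,y,-d,np.ones_like(d)],-1)
    M=np.linalg.inv(p["world_to_cam"]) if T_w_c is None else T_w_c
    return (P@M.T)[...,:3]
def ray_plane(n,u,v,z,M=None):
    p=arm.camera_params(n);K=p["K"]
    if M is None: M=np.linalg.inv(p["world_to_cam"])
    d=M[:3,:3]@np.array([(u-K[0,2])/K[0,0],-(v-K[1,2])/K[1,1],-1]);o=M[:3,3]
    return o+d*(z-o[2])/d[2]
def proj(n,P,M=None):
    p=arm.camera_params(n);K=p["K"]
    W=p["world_to_cam"] if M is None else np.linalg.inv(M)
    c=W[:3,:3]@np.asarray(P,float)+W[:3,3]
    return K[0,0]*c[0]/-c[2]+K[0,2],K[1,1]*-c[1]/-c[2]+K[1,2]
def wristM(s):
    from scipy.spatial.transform import Rotation as R
    T=np.eye(4);T[:3,:3]=R.from_quat(s["ee_rot"]).as_matrix();T[:3,3]=s["position"]
    return T@arm.camera_params("wrist")["mount"]
E
python3 - <<'E'
from h import *
for n,lo in(("top",1),("side",1)):
    z=np.load(n+"0.npz");P=cam_pts(n,z["d"].astype(float))
    m=(abs(P[...,2]-106)<6)&(P[...,0]>350)&(P[...,0]<900)&(P[...,1]>0)&(P[...,1]<450)&(z["d"]>0)
    c,w,a=cv2.minAreaRect(P[m][:,:2].astype(np.float32)); print(n,m.sum(),c,w,a,np.median(P[m][:,2]))
    print(cv2.boxPoints((c,w,a)))
    m=(P[...,2]>113)&(P[...,2]<140)&(P[...,0]>350)&(P[...,0]<900)&(P[...,1]>0)&(P[...,1]<450)
    print("knob",m.sum(),P[m].mean(0),P[m].max(0), P[m].min(0))
    m=(P[...,2]>8)&(P[...,2]<30)&(P[...,0]>450)&(P[...,0]<900)&(P[...,1]<100)&(P[...,1]>-300)
    c,w,a=cv2.minAreaRect(P[m][:,:2].astype(np.float32)); print("tray",m.sum(),c,w,a);print(cv2.boxPoints((c,w,a)))
    m=(P[...,2]>60)&(P[...,2]<90)&(P[...,0]>450)&(P[...,0]<900)&(P[...,1]<100)&(P[...,1]>-250)
    print("mug",m.sum(),P[m].mean(0),P[m].min(0),P[m].max(0))
t=cv2.imread("pics/top0.png")[160:260,170:390];s=cv2.imread("pics/side0.png")[100:220,200:340]
cv2.imwrite("pics/z.png",np.vstack([cv2.resize(t,(660,300),interpolation=2),cv2.resize(cv2.copyMakeBorder(s[:, :],0,0,0,80,0),(660,290))])[:600])
E
```

```text
top 2436 (567.8540649414062, 192.1522674560547) (260.6304626464844, 160.7273406982422) 88.9073486328125 105.93340905798459
[[485.02      63.393204]
 [645.71814   60.328262]
 [650.6881   320.91132 ]
 [489.99     323.97626 ]]
knob 88 [551.83022251 191.15605363 122.62209378] [642.23222902 315.3542011  137.19639958] [484.92536748  71.54847149 113.0138957 ]
tray 1122 (674.4432373046875, -101.35679626464844) (399.5421142578125, 446.3726806640625) 89.55086517333984
[[ 449.69775 -299.3722 ]
 [ 896.05676 -302.87122]
 [ 899.1887    96.6586 ]
 [ 452.8297   100.15762]]
mug 183 [ 611.89741609 -127.52534396   74.46951342] [ 504.67802116 -230.74707369   60.01051378] [660.66936784  95.82376326  89.73276033]
side 2762 (571.9805908203125, 191.26028442382812) (266.10406494140625, 157.61996459960938) 89.29643249511719 107.05685354382308
[[491.54276   59.186005]
 [649.1508    57.25055 ]
 [652.41846  323.33456 ]
 [494.81036  325.27002 ]]
knob 111 [547.06883943 185.85007103 124.19953482] [643.87175813 308.02807834 139.25961647] [487.19596911  57.82747331 113.02841548]
tray 2357 (675.76123046875, -106.66838073730469) (399.9615173339844, 441.1913146972656) 88.05206298828125
[[ 448.49542 -299.03525]
 [ 889.4318  -314.03192]
 [ 903.02704   85.69849]
 [ 462.09064  100.69516]]
mug 694 [599.12029807 -71.91524265  74.77104048] [ 505.96668003 -235.60384893   60.02976956] [662.4412949   99.98088348  89.92966209]
```

View pics/z.png

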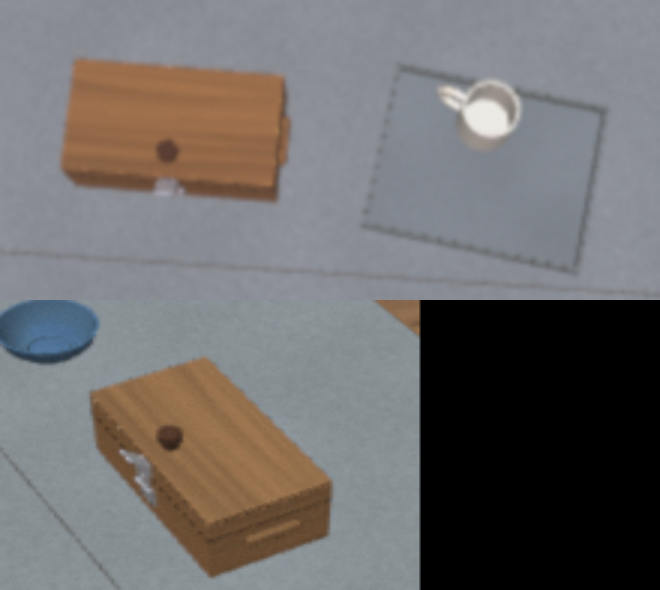

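The knob and hasp sit at about x 490–550, y 190. I'll move the wrist camera over the box front for a precise look.

Request:
drive_tool(
  steps=[
    [0.03,0.0215,-0.006,0,0.085],
    [0.03,0.0215,-0.006,0,0.085],
    [0.03,0.0215,-0.006,0,0.085],
    [0.03,0.0215,-0.006,0,0.085],
    [0.03,0.0215,-0.006,0,0.085],
    [0.03,0.0215,-0.006,0,0.085],
    [0.03,0.0215,-0.006,0,0.085],
    [0.03,0.0215,-0.006,0,0.085],
    [0.03,0.0215,-0.006,0,0.085],
    [0.03,0.0215,-0.006,0,0.085],
    [0.03,0.0215,-0.006,0,0.085],
    [0.03,0.0215,-0.006,0,0.085],
    [0.03,0.0215,-0.006,0,0.085],
    [0.03,0.0215,-0.006,0,0.085],
    [0,0,0,0,0.085],
    [0,0,0,0,0.085],
  ],
)

```text
clock: 1.7
position: [494.7, 190.8, 278.9]
ee_rot: [0.99, -0.144, -0.001, 0.0]
contact_force: [0.8, -0.1, -0.3]
gripper_width: 84.9
```

Run:
```python
from h import *
s=arm.read_state();im,d=arm.get_image("wrist");cv2.imwrite("pics/w1.png",im);np.savez("w1.npz",im=im,d=d,M=wristM(s))
print(s["position"],s["ee_rot"],s["joints"],s["clock"])
```

```text
[494.68800032 190.75356615 278.91379513] [ 9.89520151e-01 -1.44393715e-01 -5.41954316e-04  1.81715158e-04] [ 6.73837232e-01  1.73133154e-01 -7.73545397e-02 -5.60643090e-04
 -1.32131454e+00  6.07297266e-01] 1.7
```

View pics/w1.png

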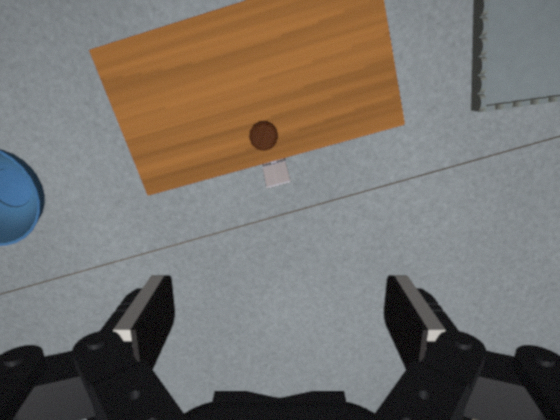

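The wrist view shows the lid's front edge running from (148,194) to (404,124), the knob head at (263,135), and the lip around (276,174).

Run:
```python
from h import *
z=np.load("w1.npz");im=z["im"];M=z["M"]
hsv=cv2.cvtColor(im,cv2.COLOR_BGR2HSV)
m=cv2.inRange(hsv,(3,90,60),(20,255,255));m[300:]=0
c=max(cv2.findContours(m,0,2)[0],key=cv2.contourArea)
ap=cv2.approxPolyDP(c,6,True)[:,0];print(ap.tolist())
# front edge fit: lowest mask pixel per column
cols=[u for u in range(160,395) if not(240<u<300)]
e=np.array([[u,np.where(m[:,u])[0].max()] for u in cols],float)
W=np.array([ray_plane("wrist",u,v+.5,106,M)[:2] for u,v in e])
vx,vy,x0,y0=cv2.fitLine(W.astype(np.float32),cv2.DIST_HUBER,0,.01,.01).ravel()
if vy<0:vx,vy=-vx,-vy
yaw=np.arctan2(-vx,vy);print("box yaw",yaw)
f=ray_plane("wrist",148,194,106,M);r=ray_plane("wrist",404,124,106,M)
print("corners",f,r,np.linalg.norm(f-r),"mid",(f+r)/2,"line pt",x0,y0)
mk=cv2.inRange(hsv,(0,60,10),(20,255,95));mk[:100]=0;mk[170:]=0;mk[:,:230]=0;mk[:,300:]=0
mo=cv2.moments(mk,True);ku,kv=mo["m10"]/mo["m00"],mo["m01"]/mo["m00"]
print("knob px",ku,kv,ray_plane("wrist",ku,kv,132,M))
ml=((hsv[...,1]<60)&(im.min(2)>125)).astype(np.uint8);ml[:155]=0;ml[195:]=0;ml[:,:255]=0;ml[:,300:]=0
c=max(cv2.findContours(ml,0,2)[0],key=cv2.contourArea);rc=cv2.minAreaRect(c);print("lip",rc)
for p in cv2.boxPoints(rc):print(p,ray_plane("wrist",*p,107,M))
P=cam_pts("wrist",z["d"].astype(float),M)
print("lid z",np.median(P[60:120,180:240,2]),"lip pts",P[168:184:4,272:284:4].reshape(-1,3).round(1).tolist())
cv2.imwrite("pics/z2.png",cv2.resize(im[110:210,200:340],(770,550),interpolation=2))
```

```text
[[383, 0], [245, 0], [91, 49], [147, 193], [403, 124]]
box yaw -0.019146517
corners [512.91867245 320.92387848 106.        ] [507.39135494  64.0991363  106.        ] 256.8842140615104 mid [510.1550137  192.51150739 106.        ] line pt 509.60153 187.00034
knob px 263.2554858934169 134.99059561128527 [537.96418873 192.04097977 132.        ]
lip ((277.0, 174.5), (39.0, 44.0), 90.0)
[255. 155.] [519.71326739 207.02706902 107.        ]
[299. 155.] [507.63294484 166.53855947 107.        ]
[299. 194.] [470.21808711 177.00320178 107.        ]
[255. 194.] [482.71829245 218.85074651 107.        ]
lid z 106.02006992996075 lip pts [[501.9, 195.5, 101.7], [500.7, 191.7, 101.0], [499.9, 187.8, 103.0], [498.6, 196.4, 104.5], [497.6, 192.6, 104.9], [496.5, 188.9, 105.2], [495.5, 197.3, 107.9], [494.6, 193.5, 108.7], [493.2, 189.9, 107.4], [492.2, 198.3, 110.3], [491.4, 194.5, 111.3], [490.2, 190.8, 111.2]]
```

View pics/z2.png

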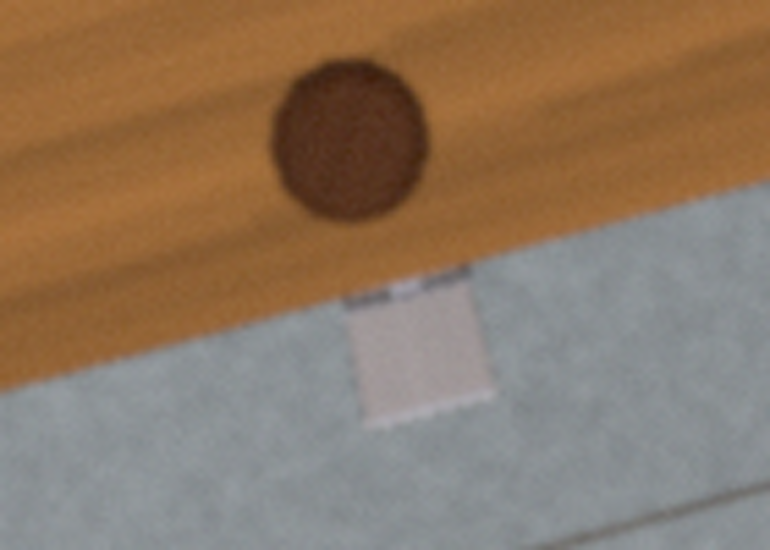

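The geometry agrees: front face midpoint at (510,192.5), knob at (538,192), lip at (495,193,107), and box yaw about −0.02. I'll align the tool and descend over the lip.

Request:
drive_tool(
  steps=[
    [0,-0.002,0,-7.75,0.06],
    [-0.003,0,0.02,-7.75,0.06],
    [0,0,0.04,0,0.06],
    [0,0,0.04,0,0.06],
    [0,0,0.03,0,0.06],
    [0,0,0.02,0,0.06],
    [0,0,0,0,0.06],
    [0,0,0,0,0.06],
  ],
)

```text
clock: 2.55
position: [492.2, 194.7, 129.9]
ee_rot: [1.0, -0.008, 0.0, 0.0]
contact_force: [0.3, -0.7, 0.7]
gripper_width: 60.0
```

Run:
```python
from h import *
s=arm.read_state();im,d=arm.get_image("wrist");cv2.imwrite("pics/w2.png",im)
print(s["position"],s["ee_rot"],s["clock"])
```

```text
[492.18888024 194.70100061 129.93190204] [ 9.99970616e-01 -7.66196873e-03  1.79504418e-04  1.72265482e-04] 2.55
```

View pics/w2.png

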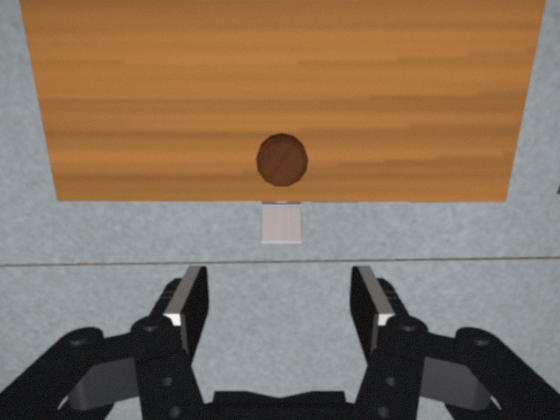

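The view is aligned: lip at (281,223), jaws centred at about column 279. I'll descend and pinch.

Request:
drive_tool(
  steps=[
    [0,0.001,0.022,0,0.06],
    [0,0,0.02,0,0.06],
    [0,0,0,0,0.04],
    [0,0,0,0,0.03],
    [0,0,0,0,0.02],
    [0,0,0,0,0.015],
    [0,0,0,0,0.015],
    [0,0,0,0,0.015],
  ],
)

```text
clock: 3.4
position: [492.5, 193.0, 88.0]
ee_rot: [1.0, -0.009, 0.0, -0.0]
contact_force: [-0.2, -0.1, 0.0]
gripper_width: 15.1
```

Run:
```python
from h import *
s=arm.read_state();im,d=arm.get_image("wrist");cv2.imwrite("pics/w3.png",im)
im,d=arm.get_image("side");cv2.imwrite("pics/s3.png",cv2.resize(im[90:230,190:330],(700,600),interpolation=2))
print(s["position"],s["gripper_width"],s["contact_force"])
```

```text
[492.45538663 192.97369182  87.99754884] 15.123720926257407 [-0.16841981 -0.13433271  0.02532957]
```

View pics/w3.png

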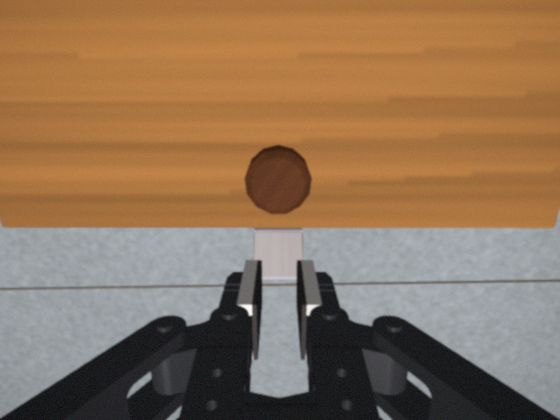

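View pics/s3.png

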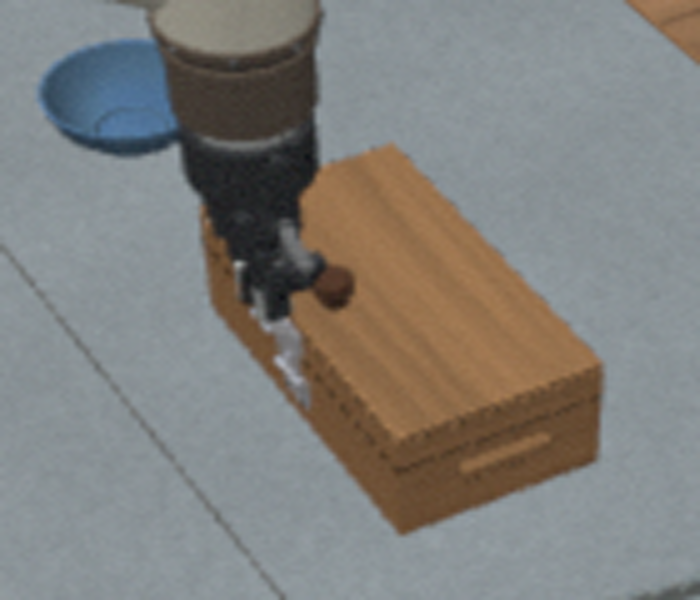

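Run:
```python
from h import *
s=arm.read_state();M=wristM(s)
for P in([492,193,88],[503,193,88],[481,193,88],[481,193,125],[503,193,125],[495,193,107],[487,193,115],[503,193,99]):print(P,proj("wrist",P,M))
im,d=arm.get_image("wrist");Q=cam_pts("wrist",d.astype(float),M)
print("pad tip",Q[262:300:6,254].round(0).tolist())
print("pad tip",Q[262:360:12,309].round(0).tolist())
print("lip",Q[232:284:6,279].round(0).tolist())
```

```text
[492, 193, 88] (np.float64(279.33707301572764), np.float64(246.3347661017919))
[503, 193, 88] (np.float64(278.98605523850824), np.float64(226.84235387553332))
[481, 193, 88] (np.float64(279.67616424150566), np.float64(265.1648835036248))
[481, 193, 125] (np.float64(280.05131293987876), np.float64(303.0615145537478))
[503, 193, 125] (np.float64(279.22040858577026), np.float64(257.657179321256))
[495, 193, 107] (np.float64(279.37599351867516), np.float64(256.6115317953417))
[487, 193, 115] (np.float64(279.7260769299661), np.float64(279.8224664810721))
[503, 193, 99] (np.float64(279.046125260061), np.float64(234.74088509045026))
pad tip [[503.0, 203.0, 129.0], [503.0, 203.0, 134.0], [503.0, 203.0, 139.0], [503.0, 202.0, 144.0], [503.0, 202.0, 149.0], [503.0, 202.0, 153.0], [503.0, 202.0, 156.0]]
pad tip [[502.0, 181.0, 128.0], [503.0, 182.0, 140.0], [503.0, 182.0, 149.0], [502.0, 183.0, 156.0], [500.0, 183.0, 160.0], [503.0, 184.0, 170.0], [499.0, 184.0, 171.0], [494.0, 184.0, 170.0], [490.0, 184.0, 171.0]]
lip [[505.0, 193.0, 100.0], [502.0, 193.0, 100.0], [500.0, 193.0, 103.0], [498.0, 193.0, 106.0], [496.0, 193.0, 108.0], [494.0, 193.0, 110.0], [491.0, 193.0, 111.0], [489.0, 193.0, 113.0], [424.0, 194.0, 1.0]]
```

Run:
```python
from h import *
s=arm.read_state();M=wristM(s)
im,d=arm.get_image("wrist");Q=cam_pts("wrist",d.astype(float),M)
for u in (200,279,340):
  print(u,[(v,*Q[v,u].round(0)) for v in range(300,420,12)])
im,d=arm.get_image("side");Q=cam_pts("side",d.astype(float))
m=(np.linalg.norm(Q[...,:2]-[492,193],axis=-1)<45)&(Q[...,2]>116)
print(Q[m][:,2].min(),m.sum())
m2=(abs(Q[...,0]-492)<14)&(abs(Q[...,1]-193)<30)&(Q[...,2]>60)
v,u=np.where(m2);print(sorted(zip(Q[m2][:,2].round(),u,v))[:25])
print(proj("side",[492,193,88]),proj("side",[492,193,128]))
```

```text
200 [(300, np.float64(406.0), np.float64(260.0), np.float64(-0.0)), (312, np.float64(394.0), np.float64(261.0), np.float64(-1.0)), (324, np.float64(499.0), np.float64(219.0), np.float64(165.0)), (336, np.float64(499.0), np.float64(217.0), np.float64(171.0)), (348, np.float64(510.0), np.float64(213.0), np.float64(190.0)), (360, np.float64(510.0), np.float64(212.0), np.float64(194.0)), (372, np.float64(510.0), np.float64(211.0), np.float64(198.0)), (384, np.float64(509.0), np.float64(211.0), np.float64(201.0)), (396, np.float64(509.0), np.float64(210.0), np.float64(205.0)), (408, np.float64(510.0), np.float64(209.0), np.float64(208.0))]
279 [(300, np.float64(405.0), np.float64(194.0), np.float64(0.0)), (312, np.float64(393.0), np.float64(195.0), np.float64(-0.0)), (324, np.float64(381.0), np.float64(195.0), np.float64(-1.0)), (336, np.float64(370.0), np.float64(195.0), np.float64(0.0)), (348, np.float64(357.0), np.float64(195.0), np.float64(-0.0)), (360, np.float64(345.0), np.float64(195.0), np.float64(0.0)), (372, np.float64(332.0), np.float64(196.0), np.float64(0.0)), (384, np.float6
[... 1520 characters left out ...]
49), np.int64(173)), (np.float64(82.0), np.int64(247), np.int64(170)), (np.float64(84.0), np.int64(249), np.int64(172)), (np.float64(85.0), np.int64(245), np.int64(170)), (np.float64(85.0), np.int64(248), np.int64(172)), (np.float64(86.0), np.int64(246), np.int64(169)), (np.float64(88.0), np.int64(245), np.int64(169)), (np.float64(88.0), np.int64(246), np.int64(170)), (np.float64(88.0), np.int64(248), np.int64(171)), (np.float64(88.0), np.int64(249), np.int64(171)), (np.float64(91.0), np.int64(245), np.int64(168)), (np.float64(94.0), np.int64(247), np.int64(169))]
(np.float64(243.27166331788365), np.float64(170.17959154962654)) (np.float64(242.44139555190677), np.float64(160.93509831318264))
```

The depth data shows the real fingertips at z≈128, about 40 mm behind the reported TCP. That explains why the jaws closed above the lip without touching it. From here I'll use tip z = reported z + 40, so I'll reopen, go 38 mm lower and pinch again.

Request:
drive_tool(
  steps=[
    [0,0,0,0,0.03],
    [0,0,0,0,0.045],
    [0,0,0,0,0.06],
    [0,0,0,0,0.06],
    [0,0,0.02,0,0.06],
    [0,0,0.018,0,0.06],
    [0,0,0,0,0.04],
    [0,0,0,0,0.03],
    [0,0,0,0,0.02],
    [0,0,0,0,0.015],
    [0,0,0,0,0.015],
  ],
)

```text
clock: 4.75
position: [492.9, 193.4, 50.5]
ee_rot: [1.0, -0.008, 0.001, -0.001]
contact_force: [-1.2, 0.4, 1.8]
gripper_width: 22.1
```

The pinch reads 22 mm against the 24 mm lip, so the lip is held. Now I'll swing it along its arc.

Request:
drive_tool(
  steps=[
    [-0.0054,0,0.0013,0,0.015],
    [-0.0054,0,0.0018,0,0.015],
    [-0.005,0,0.0023,0,0.015],
    [-0.0049,0,0.0029,0,0.015],
    [-0.0045,0,0.0033,0,0.015],
    [-0.0041,0,0.0037,0,0.015],
    [-0.0039,0,0.0041,0,0.015],
    [-0.0033,0,0.0045,0,0.015],
    [-0.0029,0,0.0048,0,0.015],
    [0,0,0,0,0.015],
  ],
)

```text
clock: 5.75
position: [453.9, 194.3, 21.8]
ee_rot: [1.0, -0.008, 0.002, -0.001]
contact_force: [2.5, 0.0, 4.7]
gripper_width: 21.7
```

Request:
drive_tool(
  steps=[
    [0,0,0,0,0.03],
    [0,0,0,0,0.05],
    [0,0,0,0,0.07],
    [0,0,0,0,0.07],
    [0,0,-0.04,0,0.07],
    [0,0,-0.04,0,0.07],
    [0,0,-0.03,0,0.07],
    [0,0,0,0,0.07],
  ],
)

```text
clock: 6.55
position: [455.4, 195.3, 135.2]
ee_rot: [1.0, -0.008, 0.004, -0.003]
contact_force: [-0.1, -0.2, 0.1]
gripper_width: 70.2
```

Run:
```python
from h import *
s=arm.read_state();im,d=arm.get_image("wrist");cv2.imwrite("pics/w4.png",im);np.savez("w4.npz",im=im,d=d,M=wristM(s))
print(s["position"],s["gripper_width"],s["contact_force"],s["joints"])
```

```text
[455.37916214 195.27531002 135.24410025] 70.1723798710825 [-0.07326411 -0.15064898  0.10447798] [ 0.73426404  0.2165252  -0.39962383  0.00135129 -0.9451728   0.81921105]
```

View pics/w4.png

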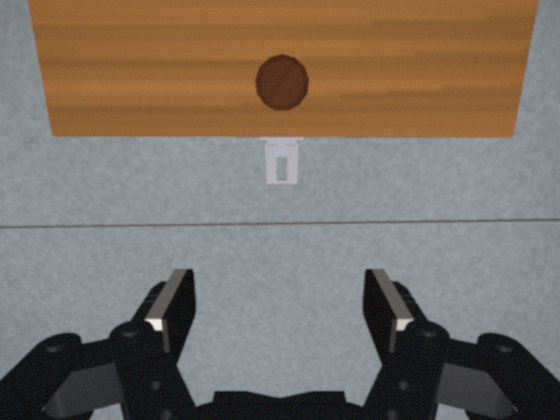

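The hasp is down: the strap lies outward with its slot visible at (281,165). Next, the knob: measured at (538,192), with its head spanning 106–134 mm.

Request:
drive_tool(
  steps=[
    [0.041,0.001,0,0,0.06],
    [0.0415,0.001,0,0,0.06],
    [0,0,0.02,0,0.06],
    [0,0,0.03,0,0.06],
    [0,0,0.013,0,0.06],
    [0,0,0,0,0.06],
  ],
)

```text
clock: 7.2
position: [534.4, 189.4, 66.6]
ee_rot: [1.0, -0.008, -0.001, 0.001]
contact_force: [-0.3, -0.4, -0.0]
gripper_width: 59.9
```

Run:
```python
from h import *
s=arm.read_state();im,d=arm.get_image("wrist");cv2.imwrite("pics/w5.png",im);M=wristM(s)
print(s["position"],s["gripper_width"],s["contact_force"],s["ee_rot"])
Q=cam_pts("wrist",d.astype(float),M)
for u in(195,360):print([tuple(Q[v,u].round(0)) for v in range(255,330,8)])
```

```text
[534.35183726 189.39248285  66.61561047] 59.941723143485675 [-0.28262795 -0.4174172  -0.03379099] [ 0.9999636  -0.00831901 -0.00142169  0.00125365]
[(np.float64(548.0), np.float64(225.0), np.float64(106.0)), (np.float64(545.0), np.float64(225.0), np.float64(107.0)), (np.float64(545.0), np.float64(223.0), np.float64(115.0)), (np.float64(546.0), np.float64(221.0), np.float64(123.0)), (np.float64(545.0), np.float64(220.0), np.float64(128.0)), (np.float64(543.0), np.float64(220.0), np.float64(130.0)), (np.float64(541.0), np.float64(220.0), np.float64(131.0)), (np.float64(538.0), np.float64(220.0), np.float64(131.0)), (np.float64(535.0), np.float64(220.0), np.float64(132.0)), (np.float64(532.0), np.float64(220.0), np.float64(133.0))]
[(np.float64(547.0), np.float64(156.0), np.float64(107.0)), (np.float64(544.0), np.float64(156.0), np.float64(107.0)), (np.float64(544.0), np.float64(158.0), np.float64(116.0)), (np.float64(544.0), np.float64(159.0), np.float64(122.0)), (np.float64(543.0), np.float64(160.0), np.float64(126.0)), (np.float64(540.0), np.float64(160.0), np.float64(126.0)), (np.float64(538.0), np.float64(160.0), np.float64(128.0)), (np.float64(535.0), np.float64(160.0), np.float64(129.0)), (np.float64(532.0), np.float64(160.0), np.float64(129.0)), (np.float64(529.0), np.float64(160.0), np.float64(130.0))]
```

View pics/w5.png

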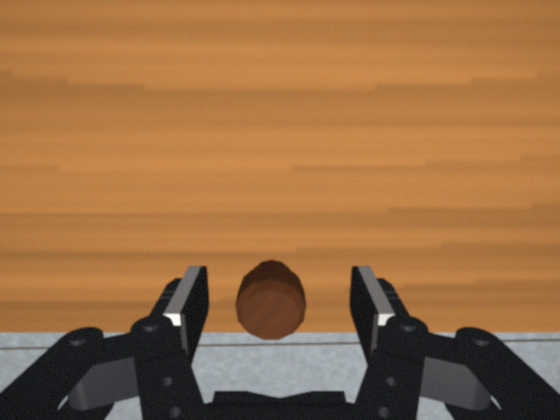

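The knob sits off the jaw centre by −2 mm in y and 3.5 mm in x, and the tips are near the lid. I'll correct that, rise 6 mm and close.

Request:
drive_tool(
  steps=[
    [0.0035,-0.0025,-0.007,0,0.06],
    [0,0,0,0,0.045],
    [0,0,0,0,0.03],
    [0,0,0,0,0.018],
    [0,0,0,0,0.015],
    [0,0,0,0,0.015],
    [0,0,0,0,0.015],
  ],
)

```text
clock: 7.95
position: [538.9, 192.6, 75.3]
ee_rot: [1.0, -0.009, 0.0, -0.0]
contact_force: [-1.4, 0.2, 4.1]
gripper_width: 23.3
```

Run:
```python
import numpy as np
a=np.radians(24.9)+np.linspace(0,1.3,21)
x=-123*np.cos(a);z=123*np.sin(a)
print([(round(p,1),round(q,1)) for p,q in zip(np.diff(x),-np.diff(z))])
```

```text
[(np.float64(3.6), np.float64(-7.1)), (np.float64(4.1), np.float64(-6.9)), (np.float64(4.5), np.float64(-6.6)), (np.float64(4.9), np.float64(-6.3)), (np.float64(5.3), np.float64(-6.0)), (np.float64(5.7), np.float64(-5.6)), (np.float64(6.0), np.float64(-5.2)), (np.float64(6.4), np.float64(-4.8)), (np.float64(6.7), np.float64(-4.4)), (np.float64(6.9), np.float64(-4.0)), (np.float64(7.2), np.float64(-3.5)), (np.float64(7.4), np.float64(-3.0)), (np.float64(7.6), np.float64(-2.5)), (np.float64(7.7), np.float64(-2.0)), (np.float64(7.8), np.float64(-1.5)), (np.float64(7.9), np.float64(-1.0)), (np.float64(8.0), np.float64(-0.5)), (np.float64(8.0), np.float64(0.0)), (np.float64(8.0), np.float64(0.5)), (np.float64(7.9), np.float64(1.0))]
```

Request:
drive_tool(
  steps=[
    [0.0036,0,-0.0071,0,0.015],
    [0.0041,0,-0.0069,0,0.015],
    [0.0045,0,-0.0066,0,0.015],
    [0.0049,0,-0.0063,0,0.015],
    [0,0,0,0,0.015],
  ],
)

```text
clock: 8.45
position: [556.5, 192.3, 102.4]
ee_rot: [1.0, -0.009, 0.0, -0.0]
contact_force: [-2.0, 2.8, -3.1]
gripper_width: 23.5
```

Forces are small and the lid is lifting. I'll continue.

Request:
drive_tool(
  steps=[
    [0.0053,0,-0.006,0,0.015],
    [0.0057,0,-0.0056,0,0.015],
    [0.006,0,-0.0052,0,0.015],
    [0.0064,0,-0.0048,0,0.015],
    [0.0067,0,-0.0044,0,0.015],
    [0.0069,0,-0.004,0,0.015],
    [0,0,0,0,0.015],
  ],
)

```text
clock: 9.15
position: [594.2, 191.6, 132.4]
ee_rot: [1.0, -0.009, 0.001, -0.0]
contact_force: [-0.9, 3.8, -4.0]
gripper_width: 23.3
```

Request:
drive_tool(
  steps=[
    [0.0072,0,-0.0035,0,0.015],
    [0.0074,0,-0.003,0,0.015],
    [0.0076,0,-0.0025,0,0.015],
    [0.0077,0,-0.002,0,0.015],
    [0.0078,0,-0.0015,0,0.015],
    [0,0,0,0,0.015],
  ],
)

```text
clock: 9.75
position: [632.2, 190.9, 145.0]
ee_rot: [1.0, -0.009, 0.001, -0.0]
contact_force: [-3.7, 3.1, 0.8]
gripper_width: 23.3
```

Request:
drive_tool(
  steps=[
    [0.0079,0,-0.001,0,0.015],
    [0.008,0,-0.0005,0,0.015],
    [0.008,0,0,0,0.015],
    [0.008,0,0.0005,0,0.015],
    [0,0,0,0,0.015],
    [0,0,0,0,0.015],
  ],
)

```text
clock: 10.35
position: [663.7, 190.3, 146.2]
ee_rot: [1.0, -0.009, 0.001, -0.0]
contact_force: [-1.1, 1.8, 5.4]
gripper_width: 23.1
```

Run:
```python
from h import *
s=arm.read_state();print(s["position"],s["contact_force"],s["wrist_torque"])
im,d=arm.get_image("side");cv2.imwrite("pics/s6.png",cv2.resize(im[60:230,190:350],(640,600),interpolation=2))
```

```text
[663.70480206 190.33897109 146.17023313] [-1.12641769  1.79797857  5.3563662 ] [ 0.42047429  0.61140046 -0.04375704]
```

View pics/s6.png

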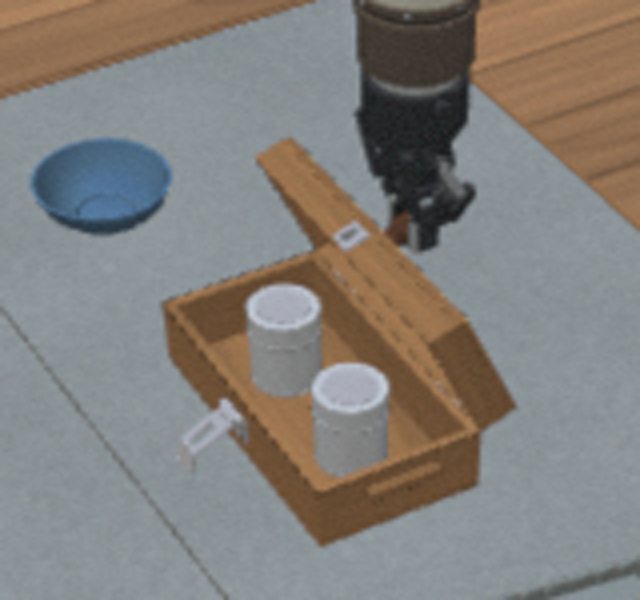

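The lid is at about 1.2 rad, both tins are visible upright, and the hasp is down. I'll carry the lid on to about 1.7 while gripping.

Request:
drive_tool(
  steps=[
    [0.0081,0,0.0012,0,0.015],
    [0.008,0,0.0016,0,0.015],
    [0.0077,0,0.0021,0,0.015],
    [0.0077,0,0.0027,0,0.015],
    [0.0075,0,0.0031,0,0.015],
    [0,0,0,0,0.015],
  ],
)

```text
clock: 11.0
position: [704.1, 189.6, 135.6]
ee_rot: [1.0, -0.009, 0.003, -0.0]
contact_force: [1.8, 1.6, 5.3]
gripper_width: 23.4
```

Request:
drive_tool(
  steps=[
    [0.0071,0,0.0036,0,0.015],
    [0.007,0,0.0041,0,0.015],
    [0,0,0,0,0.015],
    [0,0,0,0,0.03],
    [0.003,0,0,0,0.06],
    [0.003,0,0,0,0.075],
    [0.004,0,0,0,0.075],
  ],
)

```text
clock: 11.7
position: [725.6, 189.0, 126.1]
ee_rot: [1.0, -0.009, -0.001, 0.0]
contact_force: [0.1, -0.1, 0.0]
gripper_width: 72.3
```

Request:
drive_tool(
  steps=[
    [0.015,0,-0.01,0,0.075],
    [0.005,0,-0.04,0,0.075],
    [0,0,-0.05,0,0.075],
    [0,0,-0.05,0,0.075],
    [-0.04,0,-0.02,0,0.085],
    [-0.05,0,0,0,0.085],
    [-0.05,0,0,0,0.085],
    [-0.02,0,0,0,0.085],
    [0,0,0,0,0.085],
    [0,0,0,0,0.085],
  ],
)

```text
clock: 12.7
position: [585.7, 191.9, 297.4]
ee_rot: [1.0, -0.008, 0.0, -0.0]
contact_force: [0.3, -0.3, 0.6]
gripper_width: 85.0
```

Run:
```python
from h import *
s=arm.read_state();im,d=arm.get_image("wrist");cv2.imwrite("pics/w7.png",im);np.savez("w7.npz",im=im,d=d,M=wristM(s))
print(s["position"],s["ee_rot"],s["contact_force"],s["joints"])
im,d=arm.get_image("side");cv2.imwrite("pics/s7.png",cv2.resize(im[60:230,190:350],(640,600),interpolation=2))
```

```text
[585.71402145 191.86713768 297.38221873] [ 9.99964932e-01 -8.36137299e-03  4.22265512e-04 -2.10199702e-04] [ 0.274792   -0.33304     0.60540381] [ 5.78897334e-01  3.21112518e-01  1.64566244e-01  1.19450082e-04
 -1.41331408e+00  9.75157371e-01]
```

View pics/w7.png

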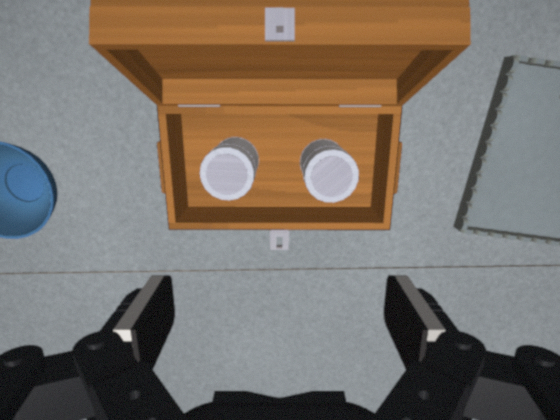

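View pics/s7.png

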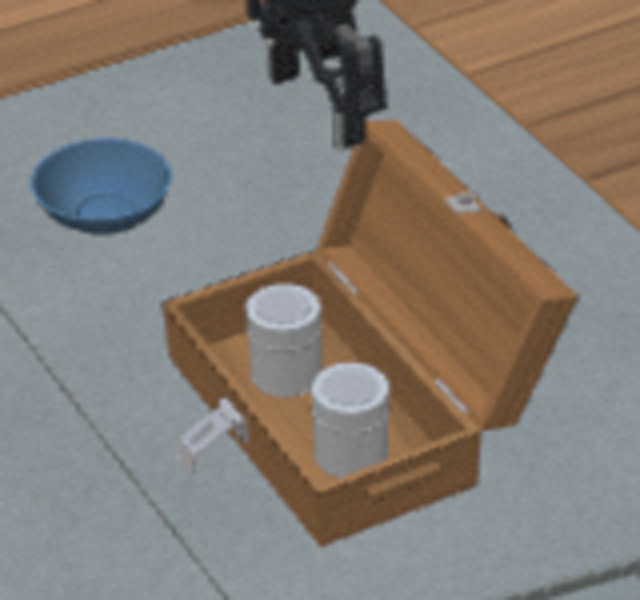

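The lid is fully open. The tin tops are at about (227,175) and (331,175). Next I'll compute tin positions, the tray pose and the lid edge.

Run:
```python
from h import *
z=np.load("w7.npz");im=z["im"];M=z["M"];d=z["d"]
Q=cam_pts("wrist",d.astype(float),M)
for u0,u1 in((195,262),(298,365)):
    m=(abs(Q[...,2]-96)<4).astype(np.uint8);m[:,:u0]=0;m[:,u1:]=0;m[:140]=0;m[205:]=0
    hs=cv2.cvtColor(im,cv2.COLOR_BGR2HSV);m[(hs[...,1]>70)]=0
    c=max(cv2.findContours(m,0,2)[0],key=cv2.contourArea);(u,v),ax,an=cv2.fitEllipse(c)
    p=ray_plane("wrist",u,v,96,M);l=ray_plane("wrist",u-ax[0]/2,v,96,M);print("tin",u,v,ax,p,"diam",2*np.linalg.norm(l-p),"z",np.median(Q[...,2][m>0]))
print("lid edge",[tuple(Q[v,200].round(0)) for v in range(2,60,8)])
print("front wall",Q[228,230],Q[170,390],Q[170,166])
# tray from top view
T=np.load("top0.npz")["im"]
for a,b in(((303,183),"bl"),((371.7,196),"br"),((362,250),"fr"),((291,235),"fl")):print(b,ray_plane("top",*a,24))
cv2.imwrite("pics/t.png",cv2.resize(T[170:265,280:385],(735,595)[:2],interpolation=2))
for n in("top",):
    D=np.load("top0.npz")["d"];P=cam_pts(n,D.astype(float))
    m=(abs(P[...,2]-74)<10)&(P[...,0]>560)&(P[...,0]<760)&(P[...,1]<0)&(P[...,1]>-200);print("mug",np.median(P[m],0),P[m].min(0),P[m].max(0))
print("tray corners w",ray_plane("wrist",462,231,12,M),ray_plane("wrist",512,57,24,M))
```

```text
tin 226.21351623535156 173.2696075439453 (52.006683349609375, 54.005340576171875) [582.02049903 247.53655794  96.        ] diam 54.94531301351322 z 96.66018467691484
tin 330.728271484375 175.41143798828125 (51.970191955566406, 53.79377365112305) [577.84326667 136.98360352  96.        ] diam 55.075610689168876 z 96.97297854309062
lid edge [(np.float64(722.0), np.float64(244.0), np.float64(195.0)), (np.float64(717.0), np.float64(244.0), np.float64(196.0)), (np.float64(712.0), np.float64(244.0), np.float64(198.0)), (np.float64(707.0), np.float64(244.0), np.float64(200.0)), (np.float64(701.0), np.float64(244.0), np.float64(203.0)), (np.float64(696.0), np.float64(244.0), np.float64(204.0)), (np.float64(699.0), np.float64(258.0), np.float64(133.0)), (np.float64(693.0), np.float64(261.0), np.float64(120.0))]
front wall [510.88316934 250.68688452  71.20037168] [577.65834572  67.41611163  72.66301513] [581.91030509 318.03452434  72.79925204]
bl [686.36576724 -85.35217715  24.        ]
br [ 651.48709714 -353.62919502   24.        ]
fr [ 438.48137011 -320.63457404   24.        ]
fl [478.05782237 -50.73969472  24.        ]
mug [ 644.01600267 -168.75615722   73.78462518] [ 589.42361692 -199.67888421   64.08207309] [ 660.66936784 -137.73958652   83.47117792]
tray corners w [478.80611633 -55.49941988  12.        ] [696.76276017 -77.53435059  24.        ]
```

View pics/t.png

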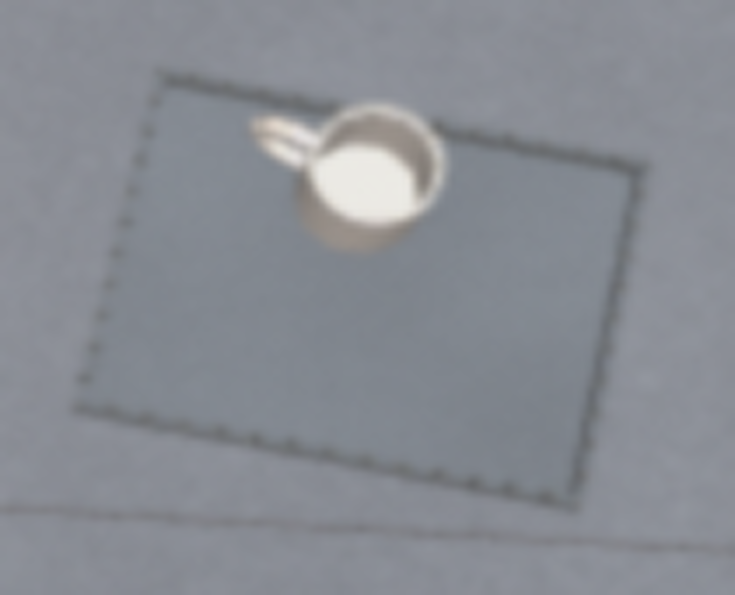

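Tins are at (582,247.5) and (578,137). The tray centre is about (563,−203) with yaw about −0.145. I'll hover above the right tin first.

Request:
drive_tool(
  steps=[
    [-0.007,0.025,0.01,0,0.085],
    [0,0.03,0.03,0,0.085],
    [0,0,0.05,0,0.085],
    [0,0,0.05,0,0.085],
    [0,0,0.03,0,0.085],
    [0,0,0.017,0,0.085],
    [0,0,0,0,0.085],
    [0,0,0,0,0.085],
  ],
)

```text
clock: 13.6
position: [578.8, 136.7, 109.6]
ee_rot: [1.0, -0.009, -0.0, 0.0]
contact_force: [0.9, 0.3, 0.3]
gripper_width: 85.0
```

Run:
```python
from h import *
s=arm.read_state();im,d=arm.get_image("wrist");cv2.imwrite("pics/w8.png",im);M=wristM(s);Q=cam_pts("wrist",d.astype(float),M)
print(s["position"],s["ee_rot"],s["contact_force"])
m=(abs(Q[...,2]-96)<4)&(abs(Q[...,0]-578)<40)&(abs(Q[...,1]-137)<45)&(cv2.cvtColor(im,cv2.COLOR_BGR2HSV)[...,1]<70)
(c,w,a)=cv2.minAreaRect(Q[m][:,:2].astype(np.float32));print("tin",c,w,m.sum())
```

```text
[578.83513873 136.70729513 109.55707752] [ 9.99961164e-01 -8.80451650e-03 -6.98711533e-05  3.81238735e-04] [0.87580811 0.33760311 0.28735041]
tin (576.9669189453125, 136.99073791503906) (57.41911315917969, 57.107051849365234) 7522
```

View pics/w8.png

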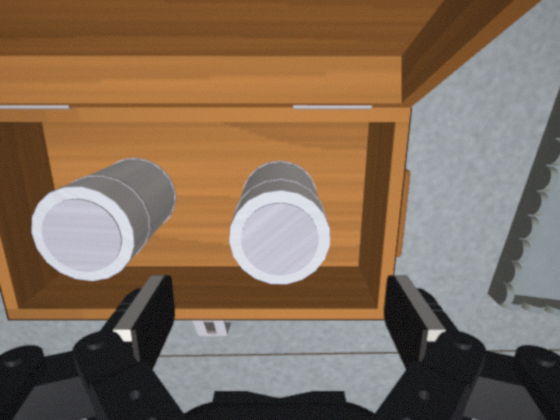

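The tin centre is at (577,137), dia. 57, and sits midway between the jaws (col 280). I'll descend.

Request:
drive_tool(
  steps=[
    [-0.0015,0,0.03,0,0.085],
    [0,0,0.03,0,0.085],
    [0,0,0.02,0,0.085],
    [0,0,0.01,0,0.085],
    [0,0,0,0,0.085],
  ],
)

```text
clock: 14.15
position: [576.4, 136.9, 19.6]
ee_rot: [1.0, -0.009, -0.0, 0.0]
contact_force: [-0.5, 0.0, -0.2]
gripper_width: 85.1
```

Request:
drive_tool(
  steps=[
    [0,0,0,0,0.07],
    [0,0,0,0,0.06],
    [0,0,0,0,0.05],
    [0,0,0,0,0.045],
    [0,0,0,0,0.045],
    [0,0,0,0,0.045],
  ],
)

```text
clock: 14.75
position: [577.7, 137.5, 21.8]
ee_rot: [1.0, -0.008, 0.002, -0.001]
contact_force: [-0.0, 0.0, 6.2]
gripper_width: 56.9
```

Request:
drive_tool(
  steps=[
    [0,0,-0.005,0,0.045],
    [0,0,-0.01,0,0.045],
    [0,0,-0.02,0,0.045],
    [0,0,-0.025,0,0.045],
    [0,0,-0.025,0,0.045],
    [0,0,-0.02,0,0.045],
    [0,0,-0.01,0,0.045],
    [0,0,0,0,0.045],
    [0,0,0,0,0.045],
    [0,0,0,0,0.045],
    [0,0,0,0,0.045],
  ],
)

```text
clock: 15.85
position: [575.5, 136.6, 133.5]
ee_rot: [1.0, -0.009, -0.001, 0.001]
contact_force: [-0.0, -0.3, -0.5]
gripper_width: 56.7
```

Run:
```python
from h import *
s=arm.read_state();im,d=arm.get_image("wrist");cv2.imwrite("pics/w9.png",im)
s2=arm.read_state()
print(s["position"],s["ee_rot"],s["contact_force"],s2["contact_force"],s["wrist_torque"],s["joint_efforts"])
```

```text
[575.53659754 136.58132021 133.5027397 ] [ 9.99961530e-01 -8.67682143e-03 -1.15901288e-03  5.54548619e-04] [-0.02676031 -0.25170023 -0.52655069] [-1.02923662 -0.02453778 -1.61742332] [ 0.01546939 -0.00913955  0.00169935] [-3.42290994e-03 -3.81431508e+01  1.76960385e+01  3.97999406e+00
 -7.35493144e-03  1.02302269e-05]
```

View pics/w9.png

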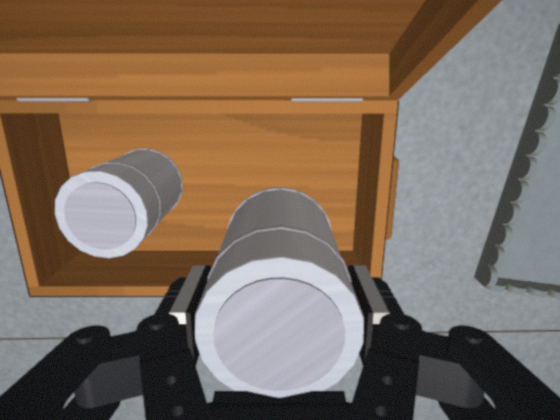

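The first tin hangs upright with about −0.5 to −1.6 N on z, which suggests the light one (to be compared with the second). I'll carry it to the far −y part of the tray's free half.

Request:
drive_tool(
  steps=[
    [-0.002,0.012,0,0,0.045],
    [-0.004,0.024,0,0,0.045],
    [-0.005,0.032,0,0,0.045],
    [-0.005,0.034,0,0,0.045],
    [-0.005,0.034,0,0,0.045],
    [-0.005,0.034,0,0,0.045],
    [-0.005,0.034,0,0,0.045],
    [-0.005,0.034,0,0,0.045],
    [-0.005,0.034,0,0,0.045],
    [-0.005,0.034,0,0,0.045],
    [-0.005,0.032,0,0,0.045],
    [-0.005,0.028,0,0,0.045],
    [-0.005,0.018,0,0,0.045],
    [-0.003,0.008,0,0,0.045],
    [0,0,0,0,0.045],
    [0,0,0,0,0.045],
    [0,0,0,0,0.045],
    [0,0,0,0,0.045],
  ],
)

```text
clock: 17.7
position: [505.8, -253.2, 134.9]
ee_rot: [1.0, -0.008, 0.0, -0.0]
contact_force: [-0.1, -0.5, -1.0]
gripper_width: 57.0
```

Run:
```python
from h import *
F=[];s=arm.read_state()
im,d=arm.get_image("wrist");M=wristM(s);cv2.imwrite("pics/w10.png",im)
for i in range(4):
    F.append(arm.read_state()["contact_force"][2]); arm.get_image("top") if i else arm.get_image("side")
F.append(arm.read_state()["contact_force"][2])
print(s["position"],s["ee_rot"],F,np.mean(F))
im,d=arm.get_image("top");cv2.imwrite("pics/t10.png",cv2.resize(im[160:270,270:400],(780,600)[:2],interpolation=2))
```

```text
[ 505.75564694 -253.16448406  134.86966429] [ 9.99968471e-01 -7.94050609e-03  6.85057340e-05 -1.54447231e-05] [np.float64(-0.8209832115398847), np.float64(-0.590856496631067), np.float64(-1.3459337422622017), np.float64(-0.8830395181873012), np.float64(-1.167081545106515)] -0.9615789027453939
```

View pics/w10.png

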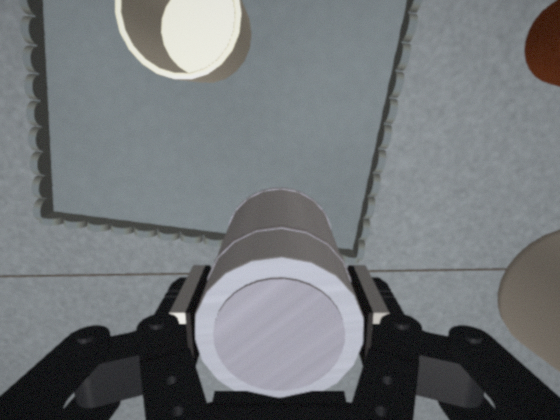

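View pics/t10.png

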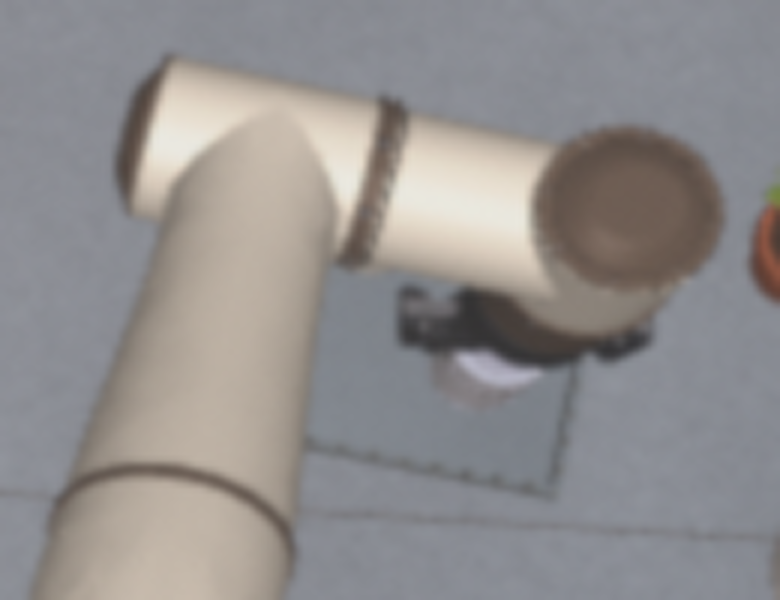

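Run:
```python
from h import *
s=arm.read_state();im,d=arm.get_image("wrist");M=wristM(s);Q=cam_pts("wrist",d.astype(float),M)
for c in((45,215),(355,253)):print(c,ray_plane("wrist",*c,20,M))
R=Q[150:400,440:560];m=(R[...,2]>15);print("right things: max y",R[m][:,1].max(),R[m][np.argmax(R[m][:,1])],"zmax",R[m][:,2].max())
print("floor z",np.median(Q[150:200,120:200,2]), "tin top z",np.median(Q[300:360,250:310,2]))
T=cam_pts("wrist",d.astype(float),M)[270:380,225:335];t=T[abs(T[...,2]-np.median(T[...,2]))<4];A=np.c_[t[:,:2],np.ones(len(t))];print("tilt",np.linalg.lstsq(A,t[:,2],rcond=None)[0][:2])
im,d=arm.get_image("side");cv2.imwrite("pics/s10.png",im[180:420,240:480].repeat(2,0).repeat(2,1))
```

```text
(45, 215) [487.00871546 -55.71067259  20.        ]
(355, 253) [ 447.26060458 -319.38738916   20.        ]
right things: max y -254.1710386807854 [ 583.316019   -254.17103868  313.3355857 ] zmax 313.33558570031903
floor z 4.892563389778587 tin top z 210.28239184304175
tilt [-0.01851354 -0.0019814 ]
```

View pics/s10.png

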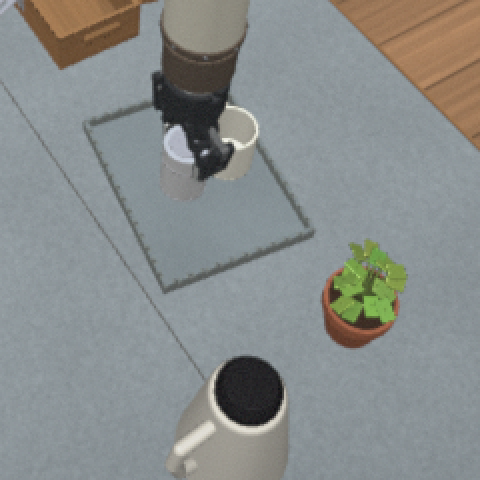

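The jug is well clear. The tin bottom is at about 122 and the tray floor at 4.9, so there's 117 mm to go. I'll lower 110 first.

Request:
drive_tool(
  steps=[
    [0,0,0.01,0,0.045],
    [0,0,0.02,0,0.045],
    [0,0,0.025,0,0.045],
    [0,0,0.025,0,0.045],
    [0,0,0.015,0,0.045],
    [0,0,0.01,0,0.045],
    [0,0,0.005,0,0.045],
    [0,0,0,0,0.045],
    [0,0,0,0,0.045],
  ],
)

```text
clock: 19.0
position: [506.1, -254.2, 25.4]
ee_rot: [1.0, -0.009, 0.001, 0.0]
contact_force: [0.7, -0.1, -0.6]
gripper_width: 56.8
```

Request:
drive_tool(
  steps=[
    [0,0,0.001,0,0.045],
    [0,0,0.001,0,0.045],
    [0,0,0.001,0,0.045],
    [0,0,0.001,0,0.045],
    [0,0,0,0,0.045],
  ],
)

```text
clock: 19.5
position: [505.3, -253.9, 20.7]
ee_rot: [1.0, -0.009, -0.0, -0.0]
contact_force: [-0.2, -0.3, -0.8]
gripper_width: 56.7
```

Request:
drive_tool(
  steps=[
    [0,0,0.001,0,0.045],
    [0,0,0.001,0,0.045],
    [0,0,0,0,0.045],
  ],
)

```text
clock: 19.8
position: [505.5, -254.0, 18.9]
ee_rot: [1.0, -0.009, -0.0, 0.0]
contact_force: [-0.5, -0.5, 0.6]
gripper_width: 56.9
```

Request:
drive_tool(
  steps=[
    [0,0,0.001,0,0.045],
    [0,0,0,0,0.045],
  ],
)

```text
clock: 20.0
position: [505.5, -254.0, 18.9]
ee_rot: [1.0, -0.008, 0.0, 0.0]
contact_force: [-3.1, 1.0, 6.3]
gripper_width: 57.1
```

The tin is in contact with the tray at +6 N. I'll ease half a millimetre, release, and rise.

Request:
drive_tool(
  steps=[
    [0,0,-0.0005,0,0.05],
    [0,0,0,0,0.058],
    [0,0,0,0,0.065],
    [0,0,0,0,0.075],
    [0,0,0,0,0.085],
    [0,0,0,0,0.085],
    [0,0,-0.02,0,0.085],
    [0,0,-0.04,0,0.085],
    [0,0,-0.04,0,0.085],
    [0,0,-0.03,0,0.085],
    [0,0,0,0,0.085],
  ],
)

```text
clock: 21.1
position: [508.6, -255.0, 153.7]
ee_rot: [1.0, -0.008, 0.005, 0.002]
contact_force: [0.5, 0.5, 0.3]
gripper_width: 85.2
```

Run:
```python
from h import *
s=arm.read_state();im,d=arm.get_image("wrist");M=wristM(s);Q=cam_pts("wrist",d.astype(float),M);cv2.imwrite("pics/w11.png",im)
print(s["position"],s["contact_force"])
m=(abs(Q[...,2]-93)<5)&(abs(Q[...,0]-506)<45)&(abs(Q[...,1]+254)<45)
t=Q[m];print(m.sum(),t.mean(0),cv2.minAreaRect(t[:,:2].astype(np.float32)))
A=np.c_[t[:,:2],np.ones(len(t))];print("tilt",np.linalg.lstsq(A,t[:,2],rcond=None)[0][:2])
```

```text
[ 508.59867272 -255.03151309  153.67881841] [0.45882297 0.47046788 0.26462825]
5173 [ 506.64670645 -253.3744238    93.74550859] ((505.1769104003906, -253.23789978027344), (57.30217742919922, 56.33065414428711), 0.3716218173503876)
tilt [-0.00839711 -0.00342974]
```

View pics/w11.png

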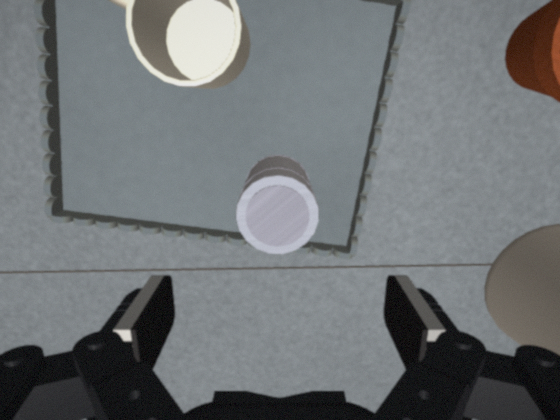

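The first tin stands upright at (505,−253), top at 93.7. Now for the second tin.

Request:
drive_tool(
  steps=[
    [0.002,-0.016,0,0,0.085],
    [0.004,-0.03,0,0,0.085],
    [0.005,-0.036,0,0,0.085],
    [0.005,-0.038,0,0,0.085],
    [0.005,-0.04,0,0,0.085],
    [0.005,-0.04,0,0,0.085],
    [0.005,-0.04,0,0,0.085],
    [0.005,-0.04,0,0,0.085],
    [0.005,-0.04,0,0,0.085],
    [0.005,-0.04,0,0,0.085],
    [0.005,-0.04,0,0,0.085],
    [0.005,-0.038,0,0,0.085],
    [0.004,-0.032,0,0,0.085],
    [0.003,-0.022,0,0,0.085],
    [0.001,-0.011,0,0,0.085],
    [0,0,0.02,0,0.085],
    [0,0,0.02,0,0.085],
    [0,0,0,0,0.085],
    [0,0,0,0,0.085],
  ],
)

```text
clock: 23.05
position: [578.0, 247.1, 108.2]
ee_rot: [1.0, -0.009, -0.0, 0.001]
contact_force: [1.2, -0.3, -0.8]
gripper_width: 84.8
```

Run:
```python
from h import *
s=arm.read_state();im,d=arm.get_image("wrist");cv2.imwrite("pics/w12.png",im);M=wristM(s);Q=cam_pts("wrist",d.astype(float),M)
print(s["position"],s["ee_rot"],s["contact_force"])
m=(abs(Q[...,2]-96)<4)&(abs(Q[...,0]-582)<40)&(abs(Q[...,1]-247)<45)&(cv2.cvtColor(im,cv2.COLOR_BGR2HSV)[...,1]<70)
(c,w,a)=cv2.minAreaRect(Q[m][:,:2].astype(np.float32));print("tin",c,w,m.sum())
```

```text
[578.0431202  247.05855015 108.21616117] [ 9.99960234e-01 -8.89329753e-03 -3.51637339e-04  5.61766645e-04] [ 1.18659811 -0.28645795 -0.82134573]
tin (581.4210205078125, 248.32272338867188) (57.183349609375, 57.14836883544922) 7767
```

View pics/w12.png

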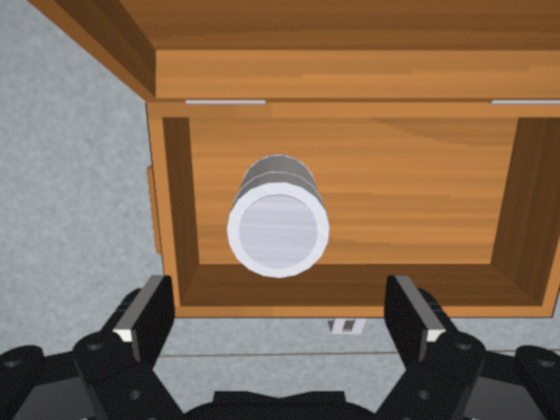

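The tin is at (581.4,248.3), needing +3.4 mm in x and +1.3 mm in y. I'll descend and grip.

Request:
drive_tool(
  steps=[
    [0.0032,-0.001,0.02,0,0.085],
    [0,0,0.03,0,0.085],
    [0,0,0.025,0,0.085],
    [0,0,0.012,0,0.085],
    [0,0,0,0,0.085],
  ],
)

```text
clock: 23.6
position: [580.9, 248.2, 20.5]
ee_rot: [1.0, -0.009, -0.001, 0.001]
contact_force: [-0.7, -1.2, 0.2]
gripper_width: 85.1
```

Request:
drive_tool(
  steps=[
    [0,0,0,0,0.07],
    [0,0,0,0,0.06],
    [0,0,0,0,0.05],
    [0,0,0,0,0.045],
    [0,0,0,0,0.045],
    [0,0,0,0,0.045],
  ],
)

```text
clock: 24.2
position: [582.7, 249.3, 23.6]
ee_rot: [1.0, -0.008, 0.002, -0.001]
contact_force: [-0.3, -1.7, 6.5]
gripper_width: 56.6
```

Request:
drive_tool(
  steps=[
    [0,0,-0.005,0,0.045],
    [0,0,-0.01,0,0.045],
    [0,0,-0.02,0,0.045],
    [0,0,-0.025,0,0.045],
    [0,0,-0.025,0,0.045],
    [0,0,-0.025,0,0.045],
    [0,0,-0.025,0,0.045],
    [0,0,-0.02,0,0.045],
    [0,0,-0.01,0,0.045],
    [0,0,0,0,0.045],
    [0,0,0,0,0.045],
    [0,0,0,0,0.045],
    [0,0,0,0,0.045],
  ],
)

```text
clock: 25.5
position: [580.7, 248.5, 184.8]
ee_rot: [1.0, -0.009, -0.001, 0.001]
contact_force: [-0.4, -0.4, -3.0]
gripper_width: 56.8
```

Run:
```python
from h import *
F=[];s=arm.read_state()
im,d=arm.get_image("wrist");M=wristM(s);cv2.imwrite("pics/w13.png",im)
for i in range(5):
    F.append(arm.read_state()["contact_force"][2].round(2)); arm.get_image("side")
print(s["position"],s["ee_rot"],F,np.mean(F))
```

```text
[580.7081157  248.46603609 184.81794509] [ 9.99961634e-01 -8.65067949e-03 -1.16432221e-03  7.35210867e-04] [np.float64(-3.94), np.float64(-3.37), np.float64(-3.01), np.float64(-3.41), np.float64(-3.05)] -3.3560000000000003
```

View pics/w13.png

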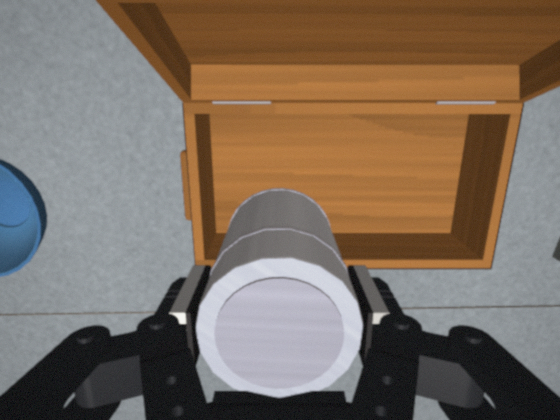

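The second tin reads −3.4 N (≈0.34 kg) against −1.0 N for the first, so it is the heavier one. I'll carry it over the tray's free half, away from the standing tin, and hold.

Request:
drive_tool(
  steps=[
    [-0.002,0.012,0,0,0.045],
    [-0.003,0.022,0,0,0.045],
    [-0.004,0.03,0,0,0.045],
    [-0.004,0.033,0,0,0.045],
    [-0.004,0.034,0,0,0.045],
    [-0.004,0.034,0,0,0.045],
    [-0.004,0.034,0,0,0.045],
    [-0.004,0.034,0,0,0.045],
    [-0.004,0.034,0,0,0.045],
    [-0.004,0.034,0,0,0.045],
    [-0.004,0.032,0,0,0.045],
    [-0.004,0.028,0,0,0.045],
    [-0.003,0.018,0,0,0.045],
    [-0.002,0.008,0,0,0.045],
    [0,0.002,0,0,0.045],
    [0,0,0,0,0.045],
    [0,0,0,0,0.045],
    [0,0,0,0,0.045],
    [0,0,0,0,0.045],
    [0,0,0,0,0.045],
  ],
)

```text
clock: 27.8
position: [524.7, -138.8, 186.2]
ee_rot: [1.0, -0.008, -0.0, -0.0]
contact_force: [0.5, 0.3, -2.5]
gripper_width: 56.8
```

Run:
```python
from h import *
s=arm.read_state();im,d=arm.get_image("wrist");M=wristM(s);Q=cam_pts("wrist",d.astype(float),M);cv2.imwrite("pics/w14.png",im)
F=[]
for i in range(4):
    F.append(arm.read_state()["contact_force"][2].round(2)); im,d=arm.get_image("side")
cv2.imwrite("pics/s14.png",im)
T=Q[290:370,240:320];t=T.reshape(-1,3);t=t[abs(t[:,2]-np.median(t[:,2]))<4];A=np.c_[t[:,:2],np.ones(len(t))]
print(s["position"],s["gripper_width"],F,abs(s["joint_vel"]).max(),"top z",np.median(t[:,2]),"tilt",np.linalg.lstsq(A,t[:,2],rcond=None)[0][:2])
```

```text
[ 524.73503618 -138.80355661  186.23348518] 56.78599724705018 [np.float64(-2.99), np.float64(-3.23), np.float64(-3.31), np.float64(-2.59)] 0.0046912992755956395 top z 259.865639660439 tilt [ 0.00151756 -0.00376701]
```

View pics/w14.png

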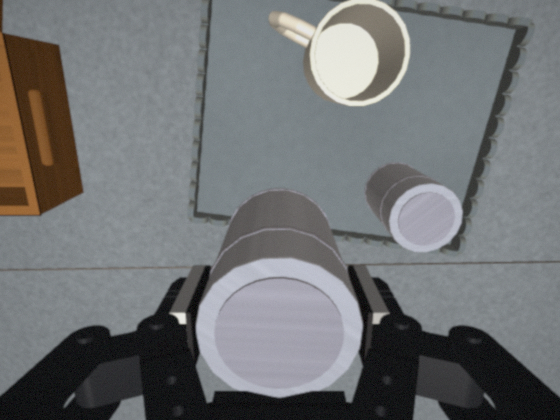

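View pics/s14.png

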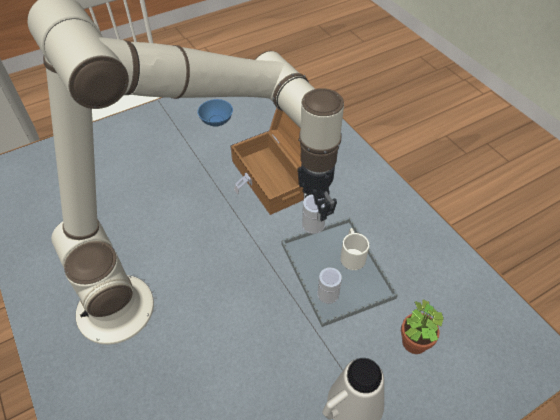

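The held tin's bottom is at 172 mm, upright and still over the tray. The light tin stands alone at (425,217) in the wrist view, and the mug, jug, herb pot and bowl look where they were. I'm handing it in.

Run:
```python
from bench import arm
print(arm.job_done()); s=arm.read_state();print(s["clock"],s["gripper_width"],s["contact_force"])
```

```text
the job is handed in; nothing more can be done
None
the job is handed in; nothing more can be done
```

The task is done and handed in at about 28 s of the 72 s allowed; the system gave no verdict.

I swung the hasp off the catch, opened the lid to its stop and took out the right-hand tin first. It read about −1.0 N (roughly 0.1 kg), so it was the light one, and I set it on the tray. The second tin read about −3.1 to −3.4 N (roughly 0.33 kg), so it is the heavier one, and the gripper is still holding it.

**Last checks:**
- **Held tin:** its underside is at about 172 mm, some 167 mm above the tray floor. Tilt is under 0.01, the joints are still, and nothing is near it in the pictures.
- **Light tin:** it stands upright and alone on the tray at about (505, −253), with its top at 93.7 mm.
- **Everything else:** the lid is open. The mug, jug, herb pot and bowl look unmoved in the pictures; I did not re-measure them.

**What disagreed:**
- **Fingertips:** they turned out to be about 40 mm behind the reported TCP. My first pinch closed above the hasp lip without touching it. I measured the offset from depth, allowed for it from then on, and the second pinch held.
- **Tray position:** the top and wrist cameras differed by about 8 mm on the tray's corners, which was well within the room I had.

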